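# Twist the chopper lid to its half-way mark and hold it

### The arm

A 6-joint arm with a two-finger parallel gripper is mounted at the origin on a cart in front of the work surface, level with it; the furniture and walls round the work are solid. World frame = base frame: x ahead of the robot, y to its left, z up, the work surface at z = 0. Lengths are in mm, angles in rad, forces in N, time in s.
With the tool pointing down it reaches from about 350 to 975 mm from the base axis. Payload 17.4 kg.
Tool frame: the origin (TCP) lies midway between the tips of the shut fingers; the grasp point (between the pads) lies 19 mm behind it (r.grip_point_offset is the z of the grasp point in the tool frame, in mm); z points along the fingers, y is the line along which they close (so a half turn about z gives the same grasp; the last joint's range is limited). The gripper opens to 85 mm and grips with 20 to 120 N. Pads are 22 mm wide; open, the fingers measure 114 mm over their backs; the gripper's body (76 mm by 85 mm) begins 54 mm behind the grasp point. The pads swing forward as they close: fully open they stand 13 mm farther back than shut.
Start: joints at [1.282, 0.116, 1.442, -0, 1.584, -0.038], TCP at [167.529, 653.886, 231.303] pointing down, gripper open.
Joint ranges: [-2.83, 2.83], [-0.83, 2.19], [0.07, 2.5], [-1.14, 4.28], [0.01, 3], [-2.97, 2.97]. Speed limits (rad/s): [1.89, 1.89, 2.22, 3.14, 3.14, 3.14].

### API

Orientations are given as a unit quaternion [w, x, y, z].
In Python, from plant import r gives the robot as it stands. The module is installed in compiled form; this text tells all that it offers.
- The arm moves only by the tool play_rows, never from a script. Its argument "plan" is text: rows parted by semicolons, each of 6 numbers parted by spaces: the shift along the tool's x, y, z in mm, then the turn, a rotation vector about the tool's x, y, z in rad. A call has 1 to 12 rows; each row shifts and turns the commanded pose from where the row before left it, along the tool's axes as they then stand; what a row does not reach is not made up. A row lasts 1/8 s, in which the tool goes at most 62.5 mm and 10.7 degrees, less where a joint would pass 70% of its speed; a pose out of reach is approached as far as the arm can. A call with a gripper value outside its range is refused whole. "claw" is the closure in counts, from 0 (fully open) to 255 (shut), set as the call begins (left out, the last holds). The fingers move at their own pace and stop on an object; "force" is the grip in N (left out, the last holds). Time passes only in rows, so rows that do not move let the fingers close. It gives the time, the measured TCP pose, the force, the opening and the grip force at its end, in the units of the state.
- r.read_state(): the state, without advancing time (a new reading comes with each control period).
- r.get_image(name): name is "scene" or "side" or "wrist"; returns the picture (420x560x3 uint8, red, green, blue); there is no depth.
- r.camera_model(name): a dict with "fovy" (degrees; the focal length in pixels is half the picture's height over the tangent of half this angle, whatever the lens; pixels are square), "cx", "cy" (the principal point, pixels), "k1" (the pictures are not rectified: a ray, as slopes to the right and down, at radius r is drawn at 1 + k1 r^2 times it, then the intrinsics apply), "T" (4x4, takes a point from camera to world coordinates); the wrist camera has in their place "tool_from_camera" (4x4, takes a point from camera to tool coordinates, whose origin is the TCP and whose axes are the flange's). Camera axes: x right, y down, z forward; pixel columns grow to the right and rows downward; lengths in mm; the calibration is good to about 2 mm. A picture is of the moment at which its call begins: read the wrist's pose just before it. camera_model takes no time and is no camera call.
- r.finish_job(): hands the job in; it is judged then, once.
Trained networks look in the newest picture that a camera, given by its name, has taken for a name from the list of things; names that differ only in an ending like _2 or _b are one class to them, and where a whole thing is asked for, a point or a joint stands for the part that bears it (a point fixed in the world has none). Each returns a list of dicts, best first, with "score" (0 to 1); they miss things now and then, are a little off and sometimes report something else, mostly with a low value. They report only what shows in the picture. A call takes as long as a camera call. They do not tell look-alikes from the thing itself.
- r.find_in(target, camera): "box" ([left, top, width, height] in pixels, round what is visible of it).
The state is a dict: "t": time; "joint_pos": joint angles; "qvel": joint speeds; "effort": joint torques, N m; "ee_pos": TCP position; "tool_rot": TCP orientation; "ft_force": force on the tool from outside, world axes, zero at the start; "moment": the same for the moment, N m; "gripper_width": finger opening in mm; "finger_force": force on a finger pad.
Only numpy, scipy, OpenCV 4.12 (cv2) and the standard library are available. Lean on these libraries where they do the work, as an engineer would, in place of code of your own. Each camera call takes 0.05 s, during which the arm holds its last target. There are 200 camera calls.

### The job

Two small choppers stand on the counter, one with a garlic bulb in its cup, the other with a mandarin. Fit the loose lid on the chopper that holds the garlic, its two lugs dropping through the two gaps in the rim until it is fully down, and twist it clockwise (seen from above) against the spring to the half-way mark, never as far as the lock click. Finish while still gripping the lid and holding it at the half-way mark; leave the other chopper, the food in the cups and everything else as they are.

Things in the scene. Friction and masses are not known exactly. Their poses are not given: they have to be found in the camera images.
- lid: the loose bayonet lid, grey, 90 g, standing upright on the counter on its plug. Origin: centre of the plug's underside, z up. Plug 68 mm across, 0 to 17 mm up; two lugs at +x and -x at its foot, 12 mm wide, 5 mm thick, out to radius 43 mm; disc 94 mm across, 17 to 23 mm up; above it an upright grip bar. The same after a half turn
- lid_bar (a point): where to grip the lid: 62 mm above its origin, in the grip bar, which is 52 mm long along the lid's x (in line with the lugs), 16 mm thick along y, and stands from 23 to 78 mm above the lid's origin; axes as the lid's
- garlic: a garlic bulb, about 53 mm, loose in the cup of one of the choppers; origin under its centre
- mandarin: a mandarin, about 58 mm, loose in the cup of the other chopper; origin under its centre
- chopper_left: the left-hand (+y) chopper, fixed to the counter; both are alike. Grey foot 116 mm across, clear open cup (inner diameter 72, floor 30 mm up), steel rim on top. The lid fits the same after a half turn. A lid fully down has its origin 92 mm above this origin (up to 4 mm of play upward). Origin: centre of the underside, z up; x axis through the rim's two gaps
- chopper_right: the right-hand (-y) chopper, fixed to the counter; both are alike. Grey foot 116 mm across, clear open cup (inner diameter 72, floor 30 mm up), steel rim on top. The lid fits the same after a half turn. A lid fully down has its origin 92 mm above this origin (up to 4 mm of play upward). Origin: centre of the underside, z up; x axis through the rim's two gaps
- chopper_left_rim (a point): centre of the left chopper's rim, at its top, 107 mm up; axes as the chopper's. Rim 108 mm across, 6 mm thick, opening 73 mm, two gaps 17 to 20 mm wide at +x and -x that let the lugs down to a ledge 15 mm below this point. Marks: a small bar 0.70 rad clockwise of each gap (half way), two dots at 1.40 rad (lock)
- chopper_right_rim (a point): centre of the right chopper's rim, at its top, 107 mm up; axes as the chopper's. Rim 108 mm across, 6 mm thick, opening 73 mm, two gaps 17 to 20 mm wide at +x and -x that let the lugs down to a ledge 15 mm below this point. Marks: a small bar 0.70 rad clockwise of each gap (half way), two dots at 1.40 rad (lock)
- collar_left (a joint): sprung ring under the left chopper's rim, rad. 0 = at rest; grows as a seated lid turned clockwise from above takes it along by the lugs (up to 0.07 rad of play first). A spring turns it back: 0.03 N m at rest, 0.07 half way. Half way 0.70; lock clicks from 1.20; stop 1.40. Past about 0.35 the rim holds the lugs down
- collar_right (a joint): sprung ring under the right chopper's rim, rad. 0 = at rest; grows as a seated lid turned clockwise from above takes it along by the lugs (up to 0.07 rad of play first). A spring turns it back: 0.03 N m at rest, 0.07 half way. Half way 0.70; lock clicks from 1.20; stop 1.40. Past about 0.35 the rim holds the lugs down
- mug: bystander: mug 82x114x91 mm
- peeler: bystander: vegetable peeler 170x25x18 mm
- cutter_star: bystander: star biscuit cutter 64x61x22 mm, between the choppers
- butter: bystander: packet of butter 73x102x37 mm
- salt_box: bystander: white box 43x43x74 mm
There are look-alikes about, which are no part of the job. What is shaped like the lid but orange or purple is not meant.

How it is judged (in metres and radians):
On the way:
1. the lid is fully down in the rim of the chopper that holds the garlic, not yet twisted (((horizontal distance between garlic and chopper_left below 0.03 m and horizontal distance between lid and chopper_left below 0.006 m and z of lid in the frame of chopper_left below 0.0985 m and angle between lid's own z axis and vertical below 0.1 rad and value of joint collar_left below 0.3 rad) or (horizontal distance between garlic and chopper_right below 0.03 m and horizontal distance between lid and chopper_right below 0.006 m and z of lid in the frame of chopper_right below 0.0985 m and angle between lid's own z axis and vertical below 0.1 rad and value of joint collar_right below 0.3 rad))), for 0.1 s.
At the end, for the whole second after the job is handed in: the lid is fully down in the chopper that holds the garlic (within 6 mm of its axis, lugs below the rim, level within 0.1 rad), its sprung ring stands at the half-way mark (0.52 to 0.88 rad), still, and the fingers still grip the lid (over 2 N) (contact force between the fingers and lid above 2 N and linear speed of lid below 0.02 m/s and angular speed of lid below 0.15 rad/s and ((horizontal distance between garlic and chopper_left below 0.03 m and horizontal distance between lid and chopper_left below 0.006 m and z of lid in the frame of chopper_left below 0.0985 m and angle between lid's own z axis and vertical below 0.1 rad and value of joint collar_left between 0.52 and 0.88 rad) or (horizontal distance between garlic and chopper_right below 0.03 m and horizontal distance between lid and chopper_right below 0.006 m and z of lid in the frame of chopper_right below 0.0985 m and angle between lid's own z axis and vertical below 0.1 rad and value of joint collar_right between 0.52 and 0.88 rad))); the arm keeps its last pose, push and grip.
It fails at once if a lid is turned as far as the lock click (1.20 rad) (value of joint any of collar_left, collar_right above 1.2 rad).
It fails at once if the ring of the chopper without the garlic is turned (over 0.15 rad) ((horizontal distance between garlic and chopper_left below 0.03 m and value of joint collar_right above 0.15 rad) or (horizontal distance between garlic and chopper_right below 0.03 m and value of joint collar_left above 0.15 rad)).
It fails at once if the garlic leaves its place in the cup (over 40 mm) (distance of garlic from where it was at the start of the episode above 0.04 m).
It fails at once if a bystander or the mandarin is moved (over 40 mm) (distance of any of mug, peeler, cutter_star, butter, salt_box, mandarin from where it was at the start of the episode above 0.04 m).
It also fails if it takes over 35 s, if anything falls off the work surface, if the arm or the gripper's body presses on something with over 40 N, if the wrist force passes 120 N, or if a joint passes its speed limit or range.

## Working session

There is one attempt and no reset: what is moved stays moved. The work goes in short steps, Python scripts to look and compute and a tool call to move; the robot and the scene stay as the last step left them, time stands still between calls to the robot, and variables do not carry over. Pictures are saved under pics/ and viewed, at most 10 in all, crops included, and the job is handed in when it is done.

Besides the shell and the picture viewer there is one more tool, called after ">>>" by a JSON object that holds its "name" and its "arguments". play_rows: Moves the arm, as the interface text tells. Its arguments: {"type":"object","properties":{"plan":{"type":"string"},"claw":{"type":"number"},"force":{"type":"number"}},"required":["plan"]}

```bash
mkdir -p pics
cat > h.py <<'E'
import numpy as np, cv2
from plant import r
def K(m):
    f=210/np.tan(np.radians(m["fovy"])/2); return f
def ray(cam,uv,st=None):
    m=r.camera_model(cam); f=K(m)
    d=np.array([(uv[0]-m["cx"])/f,(uv[1]-m["cy"])/f]); s=d.copy()
    for _ in range(20): s=d/(1+m["k1"]*(s@s))
    T=camT(cam,st); v=T[:3,:3]@np.array([s[0],s[1],1]); return T[:3,3],v/np.linalg.norm(v)
def toolT(st):
    from scipy.spatial.transform import Rotation as R
    q=np.array(st["tool_rot"]); T=np.eye(4); T[:3,:3]=R.from_quat(q[[1,2,3,0]]).as_matrix(); T[:3,3]=st["ee_pos"]; return T
def camT(cam,st=None):
    m=r.camera_model(cam)
    return np.array(m["T"]) if "T" in m else toolT(st or r.read_state())@np.array(m["tool_from_camera"])
def atz(cam,uv,z,st=None):
    o,v=ray(cam,uv,st); return (o+v*(z-o[2])/v[2]).round(1)
def proj(cam,P,st=None):
    m=r.camera_model(cam); f=K(m); T=np.linalg.inv(camT(cam,st)); p=T[:3,:3]@np.array(P,float)+T[:3,3]
    s=p[:2]/p[2]; s=s*(1+m["k1"]*(s@s)); return np.array([m["cx"]+f*s[0],m["cy"]+f*s[1]])
def tri(obs):
    A=np.zeros((3,3));b=np.zeros(3)
    for o,v in obs:
        M=np.eye(3)-np.outer(v,v);A+=M;b+=M@o
    p=np.linalg.solve(A,b); return p.round(1),[round(float(np.linalg.norm((np.eye(3)-np.outer(v,v))@(p-o))),1) for o,v in obs]
def save(cam,name):
    im=r.get_image(cam); cv2.imwrite(f"pics/{name}.png",cv2.cvtColor(im,cv2.COLOR_RGB2BGR)); return im
E
python3 - <<'E'
from h import *
ims=[save(c,c+"0") for c in("scene","side")]
for c in("scene","side"):
    print(c,np.array(camT(c)).round(2).tolist())
    for n in("lid","garlic","mandarin","chopper_left","chopper_right"):
        print(n,[(np.round(d["box"]).tolist(),round(d["score"],2)) for d in r.find_in(n,c)[:4]])
cv2.imwrite("pics/both.png",cv2.cvtColor(np.vstack(ims),cv2.COLOR_RGB2BGR)[:, :])
print(r.read_state())
E
```

```text
scene [[-0.75, -0.29, 0.59, -410.97], [-0.66, 0.35, -0.66, 1052.09], [-0.01, -0.89, -0.46, 803.83], [0.0, 0.0, 0.0, 1.0]]
lid [([288.0, 208.0, 25.0, 27.0], 0.91), ([335.0, 207.0, 32.0, 26.0], 0.77), ([310.0, 226.0, 26.0, 30.0], 0.75)]
garlic []
mandarin [([297.0, 177.0, 11.0, 1.0], 0.59)]
chopper_left [([214.0, 201.0, 34.0, 36.0], 0.91), ([288.0, 207.0, 29.0, 27.0], 0.67), ([295.0, 175.0, 13.0, 10.0], 0.27)]
chopper_right [([281.0, 172.0, 33.0, 37.0], 0.58)]
side [[0.86, 0.4, -0.3, 940.88], [0.5, -0.68, 0.54, -757.5], [0.01, -0.62, -0.79, 1237.75], [0.0, 0.0, 0.0, 1.0]]
lid [([190.0, 224.0, 36.0, 33.0], 0.95), ([221.0, 179.0, 32.0, 25.0], 0.55)]
garlic [([339.0, 200.0, 10.0, 4.0], 0.39)]
mandarin [([268.0, 273.0, 25.0, 14.0], 0.68)]
chopper_left [([322.0, 182.0, 42.0, 49.0], 0.92)]
chopper_right [([258.0, 252.0, 50.0, 56.0], 0.67), ([340.0, 199.0, 6.0, 4.0], 0.25)]
{'t': 0.6, 'joint_pos': array([ 1.28219192e+00,  1.15967596e-01,  1.44162171e+00,  1.75338901e-05,
        1.58398143e+00, -3.77754683e-02]), 'qvel': array([-0.00011523,  0.00103859,  0.00048908,  0.00103032,  0.00010234,
       -0.00028601]), 'effort': array([ 3.26135432e-04, -7.31403708e+01, -6.32442427e+01,  1.14067941e-04,
        2.99060221e-04, -1.59841608e-05]), 'ee_pos': array([167.52749462, 653.88057415, 231.31150421]), 'tool_rot': array([-6.86909099e-06,  1.25085841e-01,  9.92145923e-01,  1.22385363e-05]), 'ft_force': array([-0.41769991,  0.19442329, -0.40330993]), 'moment': array([-0.00553252, -0.04805035,  0.06263115]), 'finger_force': 0.0, 'gripper_width': 85.06128723251167}
```

View pics/scene0.png

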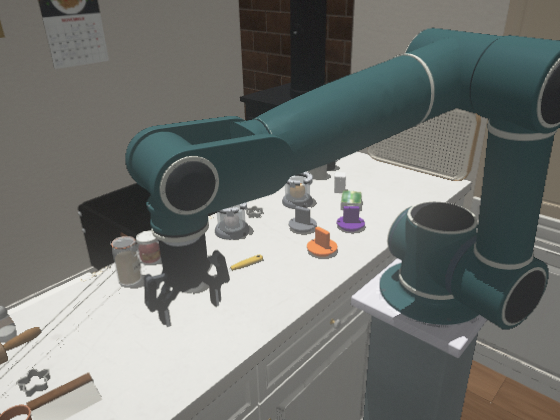

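View pics/side0.png

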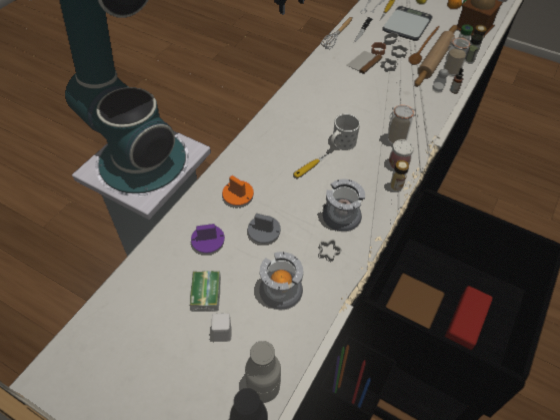

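The side view shows the mandarin (orange) in the right chopper at (280,278), so the garlic should be in the left one at (343,205). The grey lid is at (264,228), with the purple and orange look-alikes beside it. The scene view has the grey lid at (303,218).

Run:
```python
from h import *
print("lid bar top",atz("side",(264,218),75),atz("scene",(303,209),75),"disc",atz("side",(264,232),20),atz("scene",(303,225),20))
print("Lrim",atz("side",(345,191),107),atz("scene",(231,205),107)); print("Rrim",atz("side",(281,267),107))
print("mug",atz("side",(346,130),50))
im=cv2.imread("pics/side0.png")
c=np.hstack([cv2.resize(im[160:310,180:380],(800,600),interpolation=cv2.INTER_CUBIC)])
cv2.imwrite("pics/c1.png",c)
m=r.camera_model("wrist");print(m["fovy"],np.array(m["tool_from_camera"]).round(3).tolist())
print(toolT(r.read_state())[:3,:3].round(3).tolist())
```

```text
lid bar top [481.5 -43.1  75. ] [474.6 -37.   75. ] disc [485.4 -51.1  20. ] [468.8 -30.2  20. ]
Lrim [640.  132.7 107. ] [630.1 136.1 107. ]
Rrim [ 609.9 -170.4  107. ]
mug [515.6 408.9  50. ]
61.956607276300836 [[-0.002, -0.944, -0.329, 85.076], [1.0, -0.001, -0.001, 0.34], [0.001, -0.329, 0.944, -141.609], [0.0, 0.0, 0.0, 1.0]]
[[-0.969, 0.248, -0.0], [0.248, 0.969, 0.0], [0.0, 0.0, -1.0]]
```

View pics/c1.png

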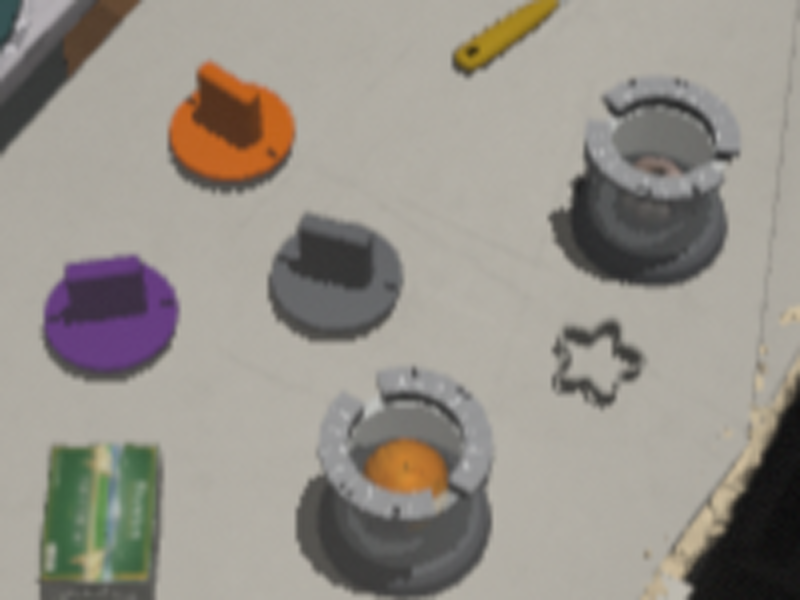

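The crop confirms it: garlic in the left chopper (upper right, rim about (660,135)), and the grey lid's bar runs from (303,218) to (372,235). Next I'll get the rough yaws and move to look with the wrist camera.

Run:
```python
from h import *
f=lambda x,y:(180+x/4,160+y/4)
def yaw(a,b,z):
    p,q=atz("side",f(*a),z),atz("side",f(*b),z); return (p+q)/2,np.arctan2(*(q-p)[1::-1])
print(yaw((303,218),(372,235),78),yaw((602,112),(728,158),107))
st=r.read_state();T=toolT(st)
print(T[:3,:3].T@(np.array([500,20,231.3])-T[:3,3]), np.arctan2(T[1,1],T[0,1]))
```

```text
(array([481.1 , -40.45,  78.  ]), np.float64(0.24108573875362857)) (array([647.  , 125.55, 107.  ]), np.float64(0.08420214564477128))
[-4.79401943e+02 -5.31522649e+02 -8.49251041e-03] 1.3199676231461799
```

>>> {"name": "play_rows", "arguments": {"plan": "-40 -44 0 0 0 0;-40 -44 0 0 0 0;-40 -44 0 0 0 0;-40 -44 0 0 0 0;-40 -44 0 0 0 0;-40 -44 0 0 0 0;-40 -44 0 0 0 0;-40 -44 0 0 0 0;-40 -44 0 0 0 0;-40 -44 0 0 0 0;-40 -44 0 0 0 0;-40 -44 0 0 0 0", "claw": 0}}

```text
t: 2.1
ee_pos: [502.1, 21.3, 231.7]
tool_rot: [0.0, 0.125, 0.992, 0.0]
ft_force: [1.4, 0.8, 0.0]
gripper_width: 85.4
finger_force: 0.0
```

>>> {"name": "play_rows", "arguments": {"plan": "0 0 0 0 0 -0.16;0 0 0 0 0 -0.16;0 0 0 0 0 -0.17;0 0 0 0 0 0"}}

```text
t: 2.6
ee_pos: [501.5, 23.2, 231.4]
tool_rot: [0.0, -0.119, 0.993, -0.0]
ft_force: [-0.0, 1.3, -0.4]
gripper_width: 85.3
finger_force: 0.0
```

```bash
cat > w.py <<'E'
from h import *
import sys
n=sys.argv[1]
st=r.read_state(); save("wrist",n); np.save(n+".npy",np.hstack([st["ee_pos"],st["tool_rot"]]))
print(st["t"],st["ee_pos"].round(1),toolT(st)[:3,:3].round(4).tolist(),st["joint_pos"].round(2))
for t in("lid","garlic","mandarin","chopper_left"): print(t,[(np.round(d["box"]).tolist(),round(d["score"],2)) for d in r.find_in(t,"wrist")[:3]])
E
python3 w.py w1
```

```text
2.6 [501.5  23.2 231.4] [[-0.9718, -0.236, 0.0002], [-0.236, 0.9718, -0.0], [-0.0002, -0.0001, -1.0]] [-0.   -0.27  1.8  -0.    1.61 -1.81]
lid [([164.0, 91.0, 93.0, 97.0], 0.93), ([74.0, 0.0, 102.0, 45.0], 0.88)]
garlic [([320.0, 324.0, 29.0, 25.0], 0.92)]
mandarin [([23.0, 230.0, 39.0, 44.0], 0.8)]
chopper_left [([274.0, 263.0, 109.0, 144.0], 0.95), ([534.0, 230.0, 26.0, 68.0], 0.23)]
```

View pics/w1.png

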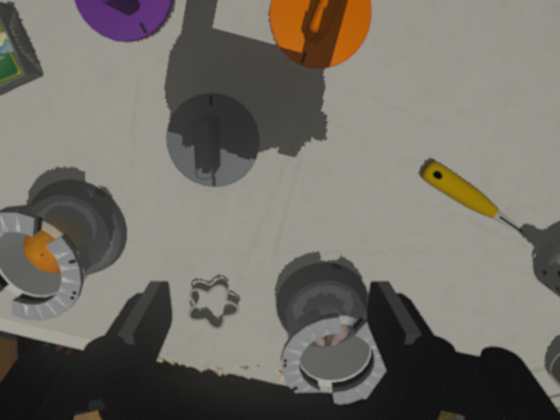

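The grey lid's disc is centred at about (213,140), with lug ticks at (211,99) and (213,182). The garlic chopper's rim is at about (333,360). I'll take a first lid estimate and move over the lid for a second view.

```bash
cat >> h.py <<'E'
def ld(n):
    a=np.load(n+".npy"); return dict(ee_pos=a[:3],tool_rot=a[3:])
def go(P):
    T=toolT(r.read_state()); return (T[:3,:3].T@(np.array(P)-T[:3,3])).round(1)
E
python3 - <<'E'
from h import *
s=ld("w1")
a,b=atz("wrist",(211,99),23,s),atz("wrist",(213,182),23,s); print(a,b,(a+b)/2,np.arctan2(*(b-a)[1::-1]))
print(atz("wrist",(213,140),20,s))
c=atz("wrist",(333,360),107,s);print("rim",c,atz("wrist",(334,340),50,s))
print(go([470,-47,231]))
E
```

```text
[439.  -49.2  23. ] [519.4 -31.9  23. ] [479.2  -40.55  23.  ] 0.21194258991878714
[477.6 -40.3  20. ]
rim [641.2 120.3 107. ] [660.9 137.6  50. ]
[ 47.1 -61.    0.4]
```

>>> {"name": "play_rows", "arguments": {"plan": "19 -28 30 0 0 0.01;18 -28 30 0 0 0.016;0 0 0 0 0 0"}}

```text
t: 3.22
ee_pos: [477.2, -40.9, 169.2]
tool_rot: [-0.001, -0.105, 0.995, 0.0]
ft_force: [-0.2, 0.5, 1.0]
gripper_width: 85.2
finger_force: 0.0
```

```bash
python3 w.py w2
```

```text
3.225 [477.2 -40.9 169.2] [[-0.9781, -0.208, -0.003], [-0.208, 0.9781, 0.0002], [0.0029, 0.0008, -1.0]] [-0.14 -0.3   1.93 -0.    1.51 -1.92]
lid [([214.0, 140.0, 108.0, 110.0], 0.95), ([338.0, 0.0, 120.0, 111.0], 0.69), ([100.0, 1.0, 125.0, 84.0], 0.6)]
garlic []
mandarin [([55.0, 314.0, 40.0, 40.0], 0.88)]
chopper_left [([331.0, 326.0, 134.0, 94.0], 0.88)]
```

View pics/w2.png

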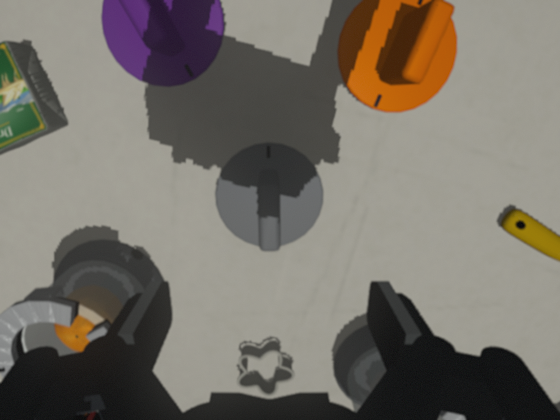

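The disc is centred at about (269,195), the bar at column 269, midway between the fingers at (165,285) and (375,285).

Run:
```python
from h import *
s,s2=ld("w1"),ld("w2")
im=cv2.cvtColor(cv2.imread("pics/w2.png"),cv2.COLOR_BGR2GRAY)
print(tri([ray("wrist",(213,140),s),ray("wrist",(269.2,195),s2)]))
print(atz("wrist",(269.2,195),20,s2), "tick",atz("wrist",(268,151),23,s2))
print("bar end",atz("wrist",(269,247),78,s2),"bar base end near",atz("wrist",(268.5,170),23,s2))
# expected projections
for yaw in(.18,.21,.24):
    c,sn=np.cos(yaw),np.sin(yaw)
    for p in((26,8,78),(26,-8,78),(-40,0,23)): print(yaw,p,proj("wrist",(478.5+c*p[0]-sn*p[1],-40.5+sn*p[0]+c*p[1],p[2]),s2).round(1))
print(go([478.5,-40.5,43]))
```

```text
(array([477.8, -40.4,  19.1]), [0.1, 0.1])
[477.6 -40.5  20. ] tick [440.  -49.5  23. ]
bar end [499.8 -36.   78. ] bar base end near [455.6 -45.8  23. ]
0.18 (26, 8, 78) [278.9 252.6]
0.18 (26, -8, 78) [257.1 252. ]
0.18 (-40, 0, 23) [270.4 150.4]
0.21 (26, 8, 78) [279.9 252.3]
0.21 (26, -8, 78) [258.2 252.3]
0.21 (-40, 0, 23) [268.9 150.4]
0.24 (26, 8, 78) [281. 252.]
0.24 (26, -8, 78) [259.2 252.6]
0.24 (-40, 0, 23) [267.4 150.4]
[  1.   -1.1 129.3]
```

>>> {"name": "play_rows", "arguments": {"plan": "1 -1 50 0 0 0;0 0 45 0 0 0;0 0 31 0 0 0;0 0 0 0 0 0;0 0 0 0 0 0"}}

```text
t: 4.1
ee_pos: [478.7, -40.8, 47.1]
tool_rot: [0.001, -0.107, 0.994, -0.0]
ft_force: [-0.3, -0.2, 0.1]
gripper_width: 85.3
finger_force: 0.0
```

>>> {"name": "play_rows", "arguments": {"plan": "0 0 0 0 0 0;0 0 0 0 0 0;0 0 0 0 0 0;0 0 0 0 0 0;0 0 0 0 0 0;0 0 0 0 0 0", "claw": 255, "force": 60}}

```text
t: 4.85
ee_pos: [477.9, -41.0, 45.6]
tool_rot: [0.0, -0.106, 0.994, -0.0]
ft_force: [-1.7, 0.3, 5.1]
gripper_width: 15.3
finger_force: 59.4
```

>>> {"name": "play_rows", "arguments": {"plan": "0 0 -25 0 0 0;0 0 -45 0 0 0;0 0 -50 0 0 0;0 0 -20 0 0 0;0 0 0 0 0 0"}}

```text
t: 5.48
ee_pos: [478.0, -41.0, 185.7]
tool_rot: [0.001, -0.106, 0.994, -0.0]
ft_force: [-0.2, -0.4, -1.0]
gripper_width: 15.3
finger_force: 58.6
```

Run:
```python
from h import *
st=r.read_state();print({k:np.round(v,3).tolist() for k,v in st.items()},toolT(st)[:3,:3].round(4).tolist(),go([520,50,200]))
```

```text
{'t': 5.475, 'joint_pos': [-0.139, -0.307, 1.908, 0.0, 1.539, -1.923], 'qvel': [0.001, 0.022, 0.046, -0.002, -0.02, -0.002], 'effort': [0.024, -40.272, -67.101, 0.001, 0.533, 0.0], 'ee_pos': [478.026, -41.021, 185.74], 'tool_rot': [0.001, -0.106, 0.994, -0.0], 'ft_force': [-0.247, -0.376, -1.019], 'moment': [-0.001, 0.048, -0.064], 'finger_force': 58.617, 'gripper_width': 15.3} [[-0.9774, -0.2115, 0.0014], [-0.2115, 0.9774, -0.0002], [-0.0013, -0.0005, -1.0]] [-60.3  80.1 -14.2]
```

>>> {"name": "play_rows", "arguments": {"plan": "-46 -1 -18 0 0 0;-46 -1 -18 0 0 0;-46 -1 -18 0 0 0;0 0 0 0 0 0;0 0 0 0 0 0"}}

```text
t: 6.1
ee_pos: [612.5, -14.7, 236.8]
tool_rot: [-0.002, -0.106, 0.994, 0.0]
ft_force: [-0.1, 0.1, -1.4]
gripper_width: 15.6
finger_force: 58.7
```

```bash
python3 w.py w3
```

```text
6.1 [612.5 -14.7 236.8] [[-0.9773, -0.2117, -0.0034], [-0.2117, 0.9773, 0.0002], [0.0033, 0.0009, -1.0]] [-0.07 -0.02  1.57 -0.    1.59 -1.85]
lid [([180.0, 174.0, 177.0, 204.0], 0.96)]
garlic [([384.0, 231.0, 34.0, 34.0], 0.85)]
mandarin []
chopper_left [([338.0, 180.0, 139.0, 139.0], 0.82)]
```

View pics/w3.png

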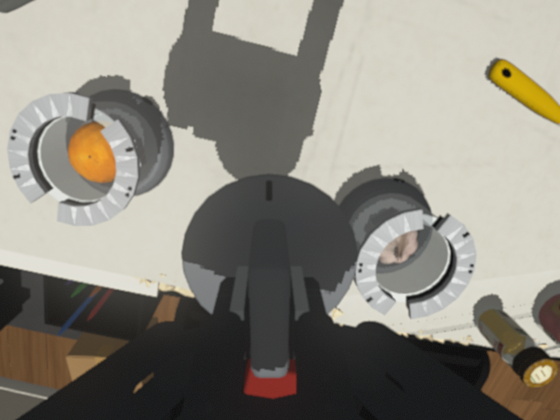

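The garlic (400,248) is in the right-hand rim of this view, at about (416,262), with gaps near (430,222) and (398,302). I'll enlarge it to measure precisely.

Run:
```python
from h import *
im=cv2.imread("pics/w3.png")[200:326,350:490]
cv2.imwrite("pics/c3.png",cv2.resize(im,None,fx=4.6,fy=4.6,interpolation=cv2.INTER_CUBIC))
```

```text
(no output)
```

View pics/c3.png

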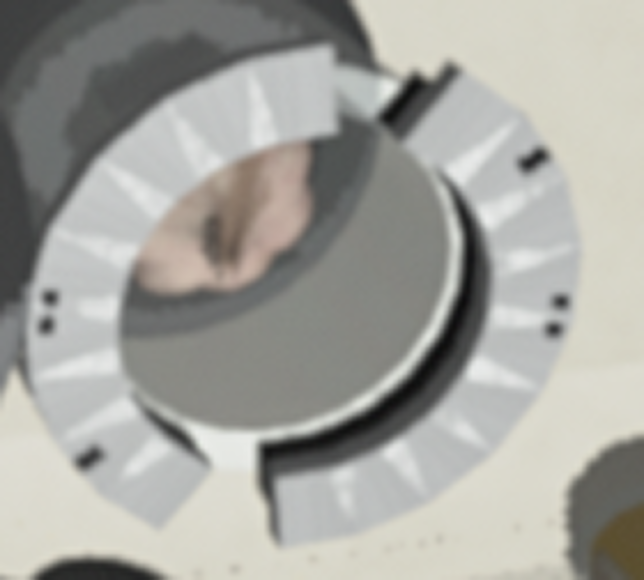

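```bash
cat > rim.py <<'E'
from h import *
from scipy.optimize import least_squares
s=ld("w3")
f=lambda p:(350+(p[0]+.5)/4.6-.5,200+(p[1]+.5)/4.6-.5)
outer=[(332,45),(455,72),(163,527),(283,547),(27,330),(60,210),(105,150),(200,80),(525,120),(578,225),(570,320),(530,415),(450,492),(370,533),(110,490),(60,425)]
for z in (103,107,111):
    P=np.array([atz("wrist",f(p),z,s)[:2] for p in outer])
    q=least_squares(lambda q:np.hypot(*(P-q[:2]).T)-q[2],[640,130,54]).x
    c=q[:2]; an=lambda p:np.arctan2(*(atz("wrist",f(p),z,s)[:2]-c)[::-1])
    A={k:an(p) for k,p in dict(g1a=(335,90),g1b=(430,103),g2a=(187,496),g2b=(274,500),h1=(535,158),h2=(90,457),d1=(557,316),d2=(47,311)).items()}
    print(z,q.round(2),"res",np.abs(np.hypot(*(P-c).T)-q[2]).max().round(2),{k:round(float(v),3) for k,v in A.items()})
    w=lambda a:(a+np.pi/2)%np.pi-np.pi/2
    print(" yaw gaps",np.round([w((A["g1a"]+A["g1b"])/2+ (np.pi if A["g1a"]*A["g1b"]<0 else 0)),w((A["g2a"]+A["g2b"])/2)],3),"half",np.round([w(A["h1"]+.7),w(A["h2"]+.7)],3),"dots",np.round([w(A["d1"]+1.4),w(A["d2"]+1.4)],3))
E
python3 rim.py
python3 - <<'E'
from h import *
s=ld("w3"); print("held lid tick",atz("wrist",(269,190),236.8-22.6,s),"disc left/right/top",[atz("wrist",p,236.8-22.6,s) for p in((183,250),(355,250),(269,175))])
E
```

```text
103 [646.44 127.92  54.59] res 1.8 {'g1a': -2.895, 'g1b': 2.979, 'g2a': -0.211, 'g2b': 0.198, 'h1': 2.465, 'h2': -0.677, 'd1': 1.751, 'd2': -1.37}
 yaw gaps [ 0.042 -0.007] half [0.024 0.023] dots [0.01 0.03]
107 [644.75 125.6   53.79] res 1.75 {'g1a': -2.896, 'g1b': 2.978, 'g2a': -0.212, 'g2b': 0.197, 'h1': 2.465, 'h2': -0.675, 'd1': 1.75, 'd2': -1.372}
 yaw gaps [ 0.041 -0.007] half [0.024 0.025] dots [0.009 0.028]
111 [643.06 123.26  53.  ] res 1.69 {'g1a': -2.896, 'g1b': 2.979, 'g2a': -0.211, 'g2b': 0.198, 'h1': 2.464, 'h2': -0.676, 'd1': 1.751, 'd2': -1.371}
 yaw gaps [ 0.041 -0.007] half [0.022 0.024] dots [0.009 0.029]
held lid tick [574.3 -22.7 214.2] disc left/right/top [array([615.2, -59.6, 214.2]), array([596.5,  27.7, 214.2]), array([567.1, -24.3, 214.2])]
```

>>> {"name": "play_rows", "arguments": {"plan": "0 52 0 0 0 0;0 52 0 0 0 0;0 52 0 0 0 0;0 52 0 0 0 0;0 52 0 0 0 0;0 0 0 0 0 0;0 0 0 0 0 0"}}

```text
t: 7.22
ee_pos: [558.1, 239.1, 239.4]
tool_rot: [0.0, -0.107, 0.994, -0.0]
ft_force: [-0.3, -0.2, -0.4]
gripper_width: 14.9
finger_force: 58.8
```

```bash
python3 w.py w4
python3 - <<'E'
from h import *
s=ld("w4"); c=proj("wrist",(644.7,125.6,107),s); print(c)
x,y=(c-[70,63]).astype(int); print(x,y)
cv2.imwrite("pics/c4.png",cv2.resize(cv2.imread("pics/w4.png")[y:y+126,x:x+140],None,fx=4.6,fy=4.6,interpolation=cv2.INTER_CUBIC))
E
```

```text
7.225 [558.1 239.1 239.4] [[-0.9773, -0.212, 0.0003], [-0.212, 0.9773, -0.0002], [-0.0002, -0.0002, -1.0]] [ 0.36 -0.03  1.58 -0.    1.59 -1.42]
lid [([179.0, 173.0, 180.0, 206.0], 0.57)]
garlic [([126.0, 224.0, 34.0, 37.0], 0.94)]
mandarin []
chopper_left [([65.0, 177.0, 137.0, 144.0], 0.95), ([84.0, 209.0, 70.0, 88.0], 0.7)]
[123.72859621 265.16868731]
53 202
```

View pics/c4.png

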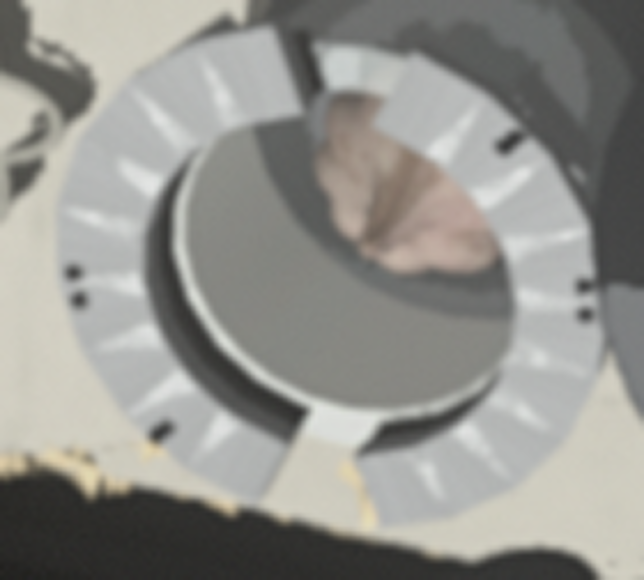

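```bash
cat > rim2.py <<'E'
from h import *
from scipy.optimize import least_squares
V={"w3":((350,200),[(332,45),(455,72),(163,527),(283,547),(27,330),(60,210),(105,150),(200,80),(525,120),(578,225),(570,320),(530,415),(450,492),(370,533),(110,490),(60,425)],[(535,158),(90,457),(557,316),(47,311)]),
"w4":((53,202),[(278,28),(410,52),(262,500),(383,522),(57,220),(70,160),(110,95),(170,50),(450,75),(540,145),(590,215),(605,300),(585,390),(540,460),(470,505),(210,478),(130,410),(80,325)],[(510,141),(162,433),(586,300),(75,286)])}
TH=[np.pi-.7,-.7,np.pi-1.4,-1.4]
def solve(vs,fixz=None):
    D=[]
    for v in vs:
        o,out,mk=V[v]; f=lambda p:(o[0]+(p[0]+.5)/4.6-.5,o[1]+(p[1]+.5)/4.6-.5)
        D.append(([ray("wrist",f(p),ld(v)) for p in out],[ray("wrist",f(p),ld(v)) for p in mk]))
    def res(q):
        z=q[2] if fixz is None else fixz; e=[]
        P=lambda o,d:(o+d*(z-o[2])/d[2])[:2]-q[:2]
        for out,mk in D:
            e+=[.5*(np.hypot(*P(*x))-54) for x in out]
            for x,t in zip(mk,TH): e+=list(P(*x)-q[4]*np.array([np.cos(t+q[3]),np.sin(t+q[3])]))
        return np.array(e)
    s=least_squares(res,[644,126,107,.02,50],loss="soft_l1"); return s.x.round(3),np.abs(res(s.x)).max().round(2)
for a in((["w3"],),(["w4"],),(["w3"],107),(["w4"],107),(["w3","w4"],),(["w3","w4"],107)): print(a,*solve(*a))
E
python3 rim2.py
python3 - <<'E'
from h import *
T=toolT(r.read_state());print(T.round(4).tolist(),go([645,125.6,190]),np.arctan2(-T[1,0],-T[0,0]))
E
```

```text
(['w3'],) [6.45312e+02 1.25924e+02 1.06232e+02 2.10000e-02 5.05890e+01] 1.03
(['w4'],) [6.45899e+02 1.24946e+02 1.04789e+02 2.50000e-02 5.10410e+01] 0.88
(['w3'], 107) [ 6.449890e+02  1.254750e+02 -2.560015e+03  2.100000e-02  5.044600e+01] 1.1
(['w4'], 107) [6.445590e+02 1.257180e+02 1.440509e+03 2.500000e-02 5.063300e+01] 0.9
(['w3', 'w4'],) [6.44997e+02 1.25650e+02 1.06556e+02 2.30000e-02 5.06210e+01] 1.03
(['w3', 'w4'], 107) [ 6.447680e+02  1.256000e+02 -8.560805e+03  2.300000e-02  5.054300e+01] 1.0
[[-0.9776, -0.2103, 0.0001, 558.4727], [-0.2103, 0.9776, -0.0, 238.4953], [-0.0001, -0.0001, -1.0, 239.3695], [0.0, 0.0, 0.0, 1.0]] [ -60.8 -128.6   49.4] 0.21192989199591797
```

>>> {"name": "play_rows", "arguments": {"plan": "-20 -43 5 0 0 0;-20.8 -43 20 0 0 0;-20 -42.6 25 0 0 0;0 0 24 0 0 0;0 0 0 0 0 0.09;0 0 0 0 0 0.099;0 0 0 0 0 0;0 0 0 0 0 0"}}

```text
t: 8.48
ee_pos: [644.9, 126.3, 165.4]
tool_rot: [0.0, -0.013, 1.0, -0.0]
ft_force: [0.3, 0.1, -1.5]
gripper_width: 15.4
finger_force: 58.9
```

Run:
```python
from h import *
st=r.read_state();T=toolT(st);print(st["t"],T.round(4).tolist(),go([644.9,125.6,138]),np.arctan2(-T[1,0],-T[0,0]),st["ft_force"],st["moment"])
```

```text
8.475 [[-0.9997, -0.026, 0.0001, 644.8872], [-0.026, 0.9997, -0.0, 126.2788], [-0.0001, -0.0, -1.0, 165.3803], [0.0, 0.0, 0.0, 1.0]] [ 0.  -0.7 27.4] 0.026036628311234787 [ 0.27323622  0.09269435 -1.53420949] [-0.02598459  0.00199258  0.0071337 ]
```

>>> {"name": "play_rows", "arguments": {"plan": "0 -0.3 6 0 0 0;0 0 5 0 0 0;0 0 4 0 0 0;0 0 3 0 0 0;0 0 0 0 0 0"}}

```text
t: 9.1
ee_pos: [644.8, 126.2, 147.0]
tool_rot: [-0.0, -0.012, 1.0, -0.0]
ft_force: [-0.4, -1.3, -0.4]
gripper_width: 15.4
finger_force: 58.9
```

>>> {"name": "play_rows", "arguments": {"plan": "0 -0.3 3 0 0 0;0 0 3 0 0 0;0 0 2 0 0 0;0 0 0 0 0 0;0 0 0 0 0 0"}}

```text
t: 9.72
ee_pos: [644.9, 126.0, 139.4]
tool_rot: [0.0, -0.012, 1.0, 0.0]
ft_force: [1.2, 0.2, 0.1]
gripper_width: 14.9
finger_force: 58.9
```

>>> {"name": "play_rows", "arguments": {"plan": "0 0 1 0 0 0;0 0 1 0 0 0;0 0 0.5 0 0 0;0 0 0 0 0 0;0 0 0 0 0 0"}}

```text
t: 10.35
ee_pos: [644.9, 126.0, 137.6]
tool_rot: [0.0, -0.012, 1.0, 0.0]
ft_force: [-3.2, -1.0, 5.6]
gripper_width: 14.9
finger_force: 60.1
```

>>> {"name": "play_rows", "arguments": {"plan": "0 0 -0.2 0 0 0.06;0 0 0 0 0 0.08;0 0 0 0 0 0.08;0 0 0 0 0 0.08;0 0 0 0 0 0.08;0 0 0 0 0 0"}}

```text
t: 11.1
ee_pos: [645.1, 126.0, 137.6]
tool_rot: [0.0, 0.177, 0.984, 0.0]
ft_force: [-0.1, -1.3, 5.3]
gripper_width: 15.2
finger_force: 59.8
```

Run:
```python
from h import *
st=r.read_state();T=toolT(st);print(T[:3,3],T[2,:3],"yaw",np.arctan2(-T[1,0],-T[0,0]),st["ft_force"],st["moment"],st["finger_force"])
```

```text
[645.09223328 125.9553068  137.62375172] [-8.37051960e-04  3.10568324e-04 -9.99999601e-01] yaw -0.35547462457146317 [-0.10542473 -1.31291661  5.34115135] [-0.18442791  0.19839954 -0.06842234] 59.80740129947662
```

>>> {"name": "play_rows", "arguments": {"plan": "0 0 0 0 0 0.08;0 0 0 0 0 0.08;0 0 0 0 0 0.08;0 0 0 0 0 0.07;0 0 0 0 0 0.05;0 0 0 0 0 0;0 0 0 0 0 0;0 0 0 0 0 0;0 0 0 0 0 0"}}

```text
t: 12.22
ee_pos: [645.1, 126.0, 137.6]
tool_rot: [0.0, 0.349, 0.937, 0.0]
ft_force: [-0.4, -0.3, 5.0]
gripper_width: 15.1
finger_force: 59.8
```

Run:
```python
from h import *
st=r.read_state();T=toolT(st);print(T[:3,3],"yaw",np.arctan2(-T[1,0],-T[0,0]),st["ft_force"],st["moment"],st["finger_force"])
np.save("w5.npy",np.hstack([st["ee_pos"],st["tool_rot"]])); save("wrist","w5")
cv2.imwrite("pics/c5.png",np.vstack([cv2.resize(cv2.imread("pics/w5.png"),(700,525))]))
```

```text
[645.12030656 125.98119525 137.64028503] yaw -0.7136635102895055 [-0.38270798 -0.32543238  4.95376084] [-0.14551396  0.12862014 -0.11729739] 59.82313871383667
```

View pics/c5.png

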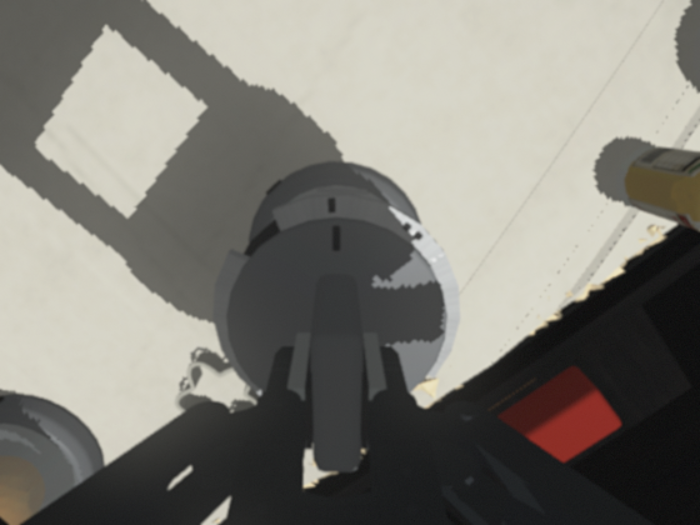

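The lid's tick at (336,237) lines up with the rim's half-way bar at (332,205). The lid is fully down (TCP z is where it seated) and the grip is 60 N, so I'm handing it in.

```bash
python3 -c "
from plant import r
print(r.finish_job())"
```

```text
the job is handed in; nothing more can be done
None
```

I fitted the grey lid on the left chopper, the one with the garlic, turned it clockwise by about 0.74 rad to the half-way mark and handed the job in at about 12 s of 35 s, still gripping it with 60 N; no verdict was returned.

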